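# Snap the dust cap onto the filler tank's slanted neck

## Robot

A 6-joint arm with a two-finger parallel gripper is mounted at the origin on the work surface. World frame = base frame: x ahead of the robot, y to its left, z up, the work surface at z = 0. Lengths are in mm, angles in rad, forces in N, time in s.
With the tool pointing down it reaches from about 325 to 775 mm from the base axis. Payload 5.5 kg.
Tool frame: the origin (TCP) lies midway between the tips of the shut fingers; the grasp point (between the pads) lies 19 mm behind it; z points along the fingers, y is the direction in which the jaws open and shut (so a half turn about z gives the same grasp; the last joint's range is limited). The gripper opens to 85 mm and grips with 20 to 120 N. Pads are 22 mm wide; open, the fingers measure 114 mm over their backs; the gripper's body (76 mm by 85 mm) begins 54 mm behind the grasp point. The pads swing forward as they close: fully open they stand 13 mm farther back than shut.
Start: joints at [1.059, 0.091, 1.231, -0, 1.82, -0.057], TCP at [263.576, 539.022, 231.275] pointing down, gripper open.
Joint ranges: [-2.87, 2.87], [-0.86, 2.18], [0.17, 2.46], [-1.51, 4.65], [0.06, 2.69], [-2.65, 2.65]. Speed limits (rad/s): [2.57, 2.57, 3.01, 3.14, 3.14, 3.14].

## Interface

Orientations are given as a unit quaternion [x, y, z, w].
In Python, from bench import robot gives the robot as it stands.
- The arm moves only by the shell command python3 -m creep 'ROWS'. ROWS is text: rows parted by semicolons, each of 5 numbers parted by spaces: the shift along the world's x, y, z in cm, then the turn about the world's z in degrees, then the closure, from -1 (fully open) to 1 (shut). In form: x y z twist grip; .... A call has exactly 5 rows; each row shifts and turns the commanded pose from where the row before left it; what a row does not reach is not made up. A row lasts 1/8 s, in which the tool goes at most 62.5 mm and 10.7 degrees, less where a joint would pass 70% of its speed; a pose out of reach is approached as far as the arm can. A call with a gripper value outside its range is refused whole. The fingers move at their own pace and stop on an object; the grip force is fixed at half the most. Time passes only in rows, so rows that do not move let the fingers close, or fill a call up. It gives the time, the measured TCP pose, the force and the opening at its end, in the units of the state.
- robot.get_obs(): the state, without advancing time (a new reading comes with each control period).
- robot.get_image(name): name is "scene" or "top"; returns a dict with "img" (480x640x3 uint8, blue, green, red), "vertical_fov" (degrees; the focal length in pixels is half the picture's height over the tangent of half this angle, whatever the lens; pixels are square), "cx", "cy" (the principal point, pixels), "T" (4x4, takes a point from camera to world coordinates). Camera axes: x right, y down, z forward; pixel columns grow to the right and rows downward; lengths in mm; the calibration is good to about 2 mm. A picture is of the moment at which its call begins. There is no depth.
- robot.hand_in(): hands the job in, once; it reports no verdict.
The state is a dict: "time_s": time; "joint_pos": joint angles; "dq": joint speeds; "joint_efforts": joint torques, N m; "tcp_pos": TCP position; "tool_rot": TCP orientation; "ft_force": force on the tool from outside, world axes, zero at the start; "torque": the same for the moment, N m; "opening": opening from 0.0 (shut) to 1.0 (fully open).
Only numpy, scipy, OpenCV 4.12 (cv2) and the standard library are available. Lean on these libraries where they do the work, as an engineer would, in place of code of your own. Each camera call takes 0.05 s, during which the arm holds its last target.

## Task

Close the open filler tank with the blue dust cap: pinch its two yellow tabs together, set it straight into the slanted neck, press it down against the red sprung seal until you feel the stop, and let the tabs spring out under the rim so that it stays locked there, square on the neck. How far up the neck's rim collar is set differs each time, so feel for the stop and do not ram it. Leave the bottles, the jar and the capped tank alone.

Things in the scene. Friction and masses are not known exactly. Their poses are not given: they have to be found in the camera images.
- cap: Loose blue round dust cap with two yellow tabs, about 95 g, standing plug-down on the table. Origin: centre of the plug's lower end; z up out of its top; y is the line along which the tabs slide. Plug 16 mm deep, 59 mm across, its lowest 6 mm tapering to 44 mm; flange 84 mm across from z = 16 to 21 mm. It may be turned any way about its axis when fitted.
- cap_top (a point): Centre of the cap's flange top, 21 mm above the cap's origin, midway between the two tabs' feet. The tabs stand upright from here to 24 mm higher; each is 24 mm wide (x) and 6 mm thick; outer faces 46 mm apart at rest, 34 mm fully pinched, where stops centre the cap between the fingers.
- tab_a (a joint): Travel of the cap's +y tab towards the middle, 0 = sprung fully out, 0.006 m = fully pinched. Its spring pushes out with 5 N at rest, 10 N fully pinched. It carries a latch tongue at the plug's side, 14 mm wide, 3 mm thick (7.5 to 10.5 mm above the cap's origin), reaching 34.6 mm from the cap's axis at rest, 28.6 mm pinched.
- tab_b (a joint): The same for the -y tab: 0 = sprung fully out, 0.006 m = fully pinched.
- neck: Open steel filling neck of the open tank, leaning 25 degrees from vertical towards the tank's front (its -x); z points out along its axis, y is level. On it a stiff rim collar (88 mm across, 63 mm bore, rim 3 mm thick, bore 75 mm below it for the tongues) stands at an unreported setting, 0 to 24 mm up. Origin: on the axis, at the collar's top face in its lowest setting.
- locked (a point): Point on the neck's axis 13.5 mm inside its origin: where the cap's origin rests when locked, if the collar is at its lowest; else up to 24 mm further out. Feel for it: the cap goes home against a hard stop 1.5 mm deeper than it locks, and the tongues clear the rim only in that last 1.5 mm. Keep pressing while letting the tabs go, as the seal pushes the cap back out.
- seal (a joint): Red sprung sealing ring (71 to 81 mm across) on the collar's top, under the cap's flange. 0 = up, its top 4.5 mm above the collar; 0.0035 m = pressed to its hard stop. It pushes back with about 3 N at first touch, 8 N at the stop; it reads about 0.002 m with the cap locked. Pressing the cap on with more than 35 N is ramming.
- tank_open: The filler tank to be closed: glass cylinder (110 mm across) with a steel head (120 mm across, top at 180 mm) on an orange 170 x 150 mm plate with four legs, fixed to the table. Origin on the table under the cylinder's axis; x away from its front. The neck's origin is at (-35, 0, 225) mm in this frame.
- tank_capped: An identical fixed tank whose neck already carries such a cap, locked in place. Not to be touched. Same frame.
- bottle_left: Square green glass bottle, 56 x 56 mm, 168 mm high, with a narrow neck; loose bystander. Origin: centre of its underside.
- bottle_right: Another square green glass bottle of that size; loose bystander. Origin: centre of its underside.
- jar: Amber glass jar with a steel lid, 60 mm across, 85 mm high, standing between the tanks; loose bystander. Origin: centre of its underside.
There are look-alikes about, which are no part of the job. Several things have the shape of the cap; the one meant has the colours described above.

How it is judged (in metres and radians):
On the way, in this order (a step that is already met when the one before it is completed fails the run):
1. the cap is lifted clear of the table (height (world z) of cap above 0.05 m), for 0.1 s.
2. the cap is pressed down against the seal in the open neck with both tabs pinched in (distance between cap and neck below 0.018 m and value of joint seal above 0.0018 m and value of joint each of tab_a, tab_b above 0.0015 m), for 0.05 s.
At the end, for the whole second after the job is handed in: The cap sits locked in the open neck: origin between 16.5 mm inside and 12 mm outside the neck's origin (as the collar is set), within 5 mm of the axis in x and y, axes within 0.06 rad, both tabs out to within 1.5 mm, the seal held down over 1 mm, the cap at rest (z of cap in the frame of neck between -0.0165 and 0.012 m and x of cap in the frame of neck between -0.005 and 0.005 m and y of cap in the frame of neck between -0.005 and 0.005 m and angle between the z axis of cap and the z axis of neck, either way round below 0.06 rad and value of joint each of tab_a, tab_b below 0.0015 m and value of joint seal above 0.001 m and linear speed of cap below 0.02 m/s); the robot touches nothing.
It fails at once if a bottle or the jar is knocked: moved more than 25 mm or tipped more than 0.3 rad (distance of any of bottle_left, bottle_right, jar from where it was at the start of the episode above 0.025 m or angle between any of bottle_left, bottle_right, jar's own z axis and vertical above 0.3 rad).
It fails at once if the cap is rammed onto the open tank with more than 35 N (contact force between cap and tank_open above 35 N).
It fails at once if the robot touches the capped tank with more than 5 N (contact force between any of the arm, the fingers and tank_capped above 5 N).
It also fails if it takes over 51 s, if anything falls off the work surface, if the arm or the gripper's body presses on something with over 40 N, if the wrist force passes 120 N, or if a joint passes its speed limit or range.

## Working session

There is one attempt and no reset: what is moved stays moved. The work goes in short steps, Python scripts to look and compute and a shell command to move; the robot and the scene stay as the last step left them, time stands still between calls to the robot, and variables do not carry over. Pictures are saved under pics/ and viewed, and the job is handed in when it is done.

```bash
ls -la; mkdir -p pics
cat > h.py <<'E'
import numpy as np, cv2
from bench import robot
def K(d):
    f=d["img"].shape[0]/2/np.tan(np.radians(d["vertical_fov"])/2); return f
def ray(d,u,v):
    f=K(d);T=np.array(d["T"]);r=T[:3,:3]@np.array([(u-d["cx"])/f,(v-d["cy"])/f,1]);return T[:3,3],r/np.linalg.norm(r)
def onz(d,u,v,z):
    o,r=ray(d,u,v);return o+r*(z-o[2])/r[2]
def proj(d,p):
    T=np.array(d["T"]);q=T[:3,:3].T@(np.array(p)-T[:3,3]);f=K(d);return np.array([d["cx"]+f*q[0]/q[2],d["cy"]+f*q[1]/q[2]])
def tri(o1,r1,o2,r2):
    A=np.stack([r1,-r2],1);s=np.linalg.lstsq(A,o2-o1,rcond=None)[0]
    a=o1+s[0]*r1;b=o2+s[1]*r2;return (a+b)/2,np.linalg.norm(a-b)
E
python3 - <<'E'
from h import *
import pickle
for n in("scene","top"):
    d=robot.get_image(n);cv2.imwrite(f"pics/{n}0.png",d["img"]);pickle.dump(d,open(f"{n}0.pkl","wb"))
    print(n,{k:v for k,v in d.items() if k!="img"})
print(robot.get_obs())
E
```

```text
total 12
drwxr-xr-x  3 agent agent 4096 Dec  7 14:34 .
drwxr-xr-x 23 root  root  4096 Dec  7 14:34 ..
drwxr-xr-x  2 agent agent 4096 Dec  7 14:34 pics
scene {'vertical_fov': 47.03079292032735, 'cx': 310.2809104124327, 'cy': 237.24916295765303, 'T': array([[-8.32598012e-01,  3.35713374e-01, -4.40541804e-01,
         9.92529477e+02],
       [ 5.53579700e-01,  5.30467405e-01, -6.41992094e-01,
         7.05869616e+02],
       [ 1.81677359e-02, -7.78396340e-01, -6.27510216e-01,
         8.25980514e+02],
       [ 0.00000000e+00,  0.00000000e+00,  0.00000000e+00,
         1.00000000e+00]])}
top {'vertical_fov': 44.72452524716977, 'cx': 320.3460496982551, 'cy': 240.29275259393899, 'T': array([[ 1.53222192e-02, -9.90654262e-01,  1.35533620e-01,
         3.81420269e+02],
       [-9.99611620e-01, -1.20210728e-02,  2.51416682e-02,
        -7.77525057e+00],
       [-2.32774412e-02, -1.35866208e-01, -9.90453701e-01,
         1.25713876e+03],
       [ 0.00000000e+00,  0.00000000e+00,  0.00000000e+00,
         1.00000000e+00]])}
{'time_s': 0.1, 'joint_pos': array([ 1.05930284e+00,  9.17680885e-02,  1.23174543e+00, -4.92300880e-05,
        1.81979419e+00, -5.66546015e-02]), 'dq': array([ 0.000235  ,  0.00076131, -0.00378437,  0.00029427, -0.00149801,
        0.00104388]), 'joint_efforts': array([ 2.34529318e-03, -4.60216749e+01, -4.19218504e+01,  5.73565600e-06,
        1.06315964e-02,  2.88829585e-05]), 'tcp_pos': array([263.46138695, 538.78770829, 230.28451722]), 'tool_rot': array([ 2.25469973e-01,  9.74249740e-01, -8.29847431e-04, -2.17433571e-04]), 'ft_force': array([ 0.0771417 , -0.40312127, -0.0215261 ]), 'torque': array([0.03440055, 0.01058144, 0.05916526]), 'opening': 1.000513008642836}
```

View pics/scene0.png

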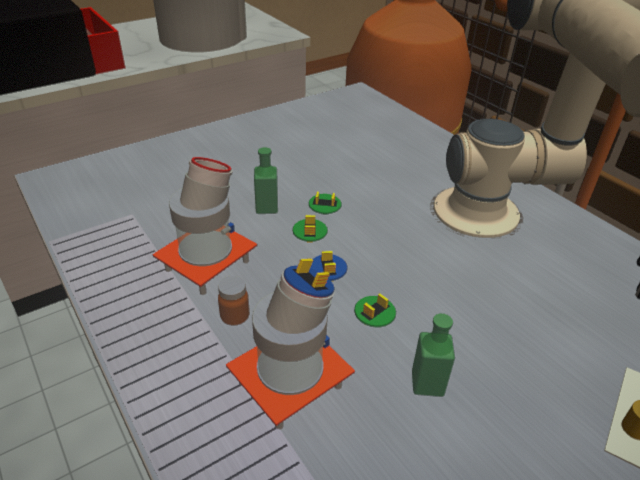

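View pics/top0.png

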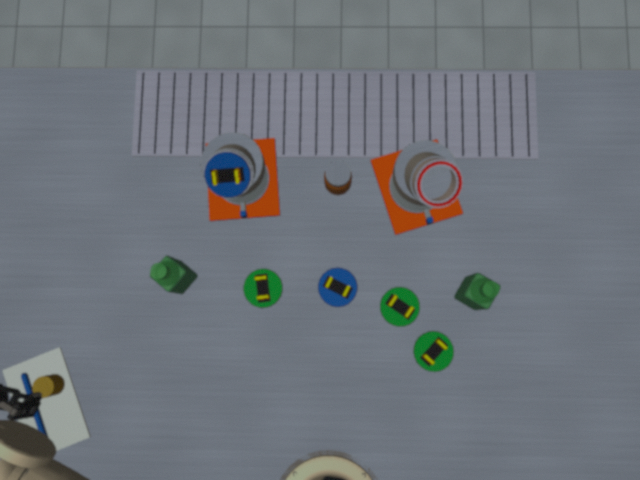

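Run:
```python
from h import *
import pickle
D={n:pickle.load(open(n+"0.pkl","rb")) for n in("scene","top")}
def ell(m,area=60):
    cs,_=cv2.findContours(m.astype(np.uint8)*255,cv2.RETR_EXTERNAL,cv2.CHAIN_APPROX_NONE);out=[]
    for c in cs:
        if cv2.contourArea(c)>area and len(c)>10: out.append((cv2.fitEllipse(cv2.convexHull(c)),cv2.contourArea(c)))
    return out
for n,d in D.items():
    hsv=cv2.cvtColor(d["img"],cv2.COLOR_BGR2HSV);H,S,V=cv2.split(hsv)
    print(n,"blue",ell((H>100)&(H<130)&(S>150)))
    print("red",ell(((H<3)|(H>176))&(S>150)))
    print("yel",ell((H>18)&(H<32)&(S>150),15))
    o=((H>3)&(H<12)&(S>180)); print("orange",ell(o,300))
t=D["top"]["img"];s=D["scene"]["img"]
a=cv2.resize(t[250:330,290:390],(400,320),interpolation=cv2.INTER_CUBIC);b=cv2.resize(s[240:320,270:370],(400,320),interpolation=cv2.INTER_CUBIC)
c=cv2.resize(t[130:230,370:480],(400,280),interpolation=cv2.INTER_CUBIC);e=cv2.resize(s[150:230,160:260],(400,280),interpolation=cv2.INTER_CUBIC)
cv2.imwrite("pics/crop0.png",np.vstack([np.hstack([a,b]),np.hstack([c,e])]))
```

```text
scene blue [(((316.7034912109375, 265.6818542480469), (12.237170219421387, 20.26109504699707), 21.979660034179688), 132.5), (((316.5121765136719, 272.72894287109375), (43.65767288208008, 60.07500457763672), 91.03316497802734), 624.0)]
red [(((210.56825256347656, 164.11697387695312), (10.275630950927734, 40.2919807434082), 104.47120666503906), 293.0), (((101.04235076904297, 42.90144729614258), (35.834571838378906, 77.75550079345703), 158.88145446777344), 1551.0)]Traceback (most recent call last):
  File "<stdin>", line 13, in <module>
  File "<stdin>", line 7, in ell
cv2.error: OpenCV(4.12.0) /io/opencv/modules/imgproc/src/shapedescr.cpp:361: error: (-201:Incorrect size of input array) There should be at least 5 points to fit the ellipse in function 'fitEllipseNoDirect'
```

Run:
```python
from h import *
import pickle
D={n:pickle.load(open(n+"0.pkl","rb")) for n in("scene","top")}
def ell(m,area=60,rect=False):
    cs,_=cv2.findContours(m.astype(np.uint8)*255,cv2.RETR_EXTERNAL,cv2.CHAIN_APPROX_NONE);out=[]
    for c in cs:
        if cv2.contourArea(c)>area:
            h=cv2.convexHull(c)
            out.append(np.round(np.hstack([*( cv2.minAreaRect(c) if rect or len(h)<5 else cv2.fitEllipse(h)),cv2.contourArea(c)]),1).tolist())
    return out
for n,d in D.items():
    hsv=cv2.cvtColor(d["img"],cv2.COLOR_BGR2HSV);H,S,V=cv2.split(hsv)
    print(n,"blue",ell((H>100)&(H<130)&(S>150)))
    print("red",ell(((H<3)|(H>176))&(S>150)))
    print("yel",ell((H>18)&(H<32)&(S>150),15,True))
    print("orange",ell((H>3)&(H<12)&(S>180),300,True))
t=D["top"]["img"];s=D["scene"]["img"]
R=lambda i,w,h:cv2.resize(i,(w,h),interpolation=cv2.INTER_CUBIC)
cv2.imwrite("pics/crop0.png",np.vstack([np.hstack([R(t[250:330,290:390],400,300),R(s[240:320,270:370],400,300)]),np.hstack([R(t[130:230,370:480],400,280),R(s[150:230,160:260],400,280)])]))
```

```text
scene blue [[316.7, 265.7, 12.2, 20.3, 22.0, 132.5], [316.5, 272.7, 43.7, 60.1, 91.0, 624.0]]
red [[210.6, 164.1, 10.3, 40.3, 104.5, 293.0], [101.0, 42.9, 35.8, 77.8, 158.9, 1551.0]]
yel [[630.5, 419.5, 37.0, 17.0, 90.0, 406.0], [370.1, 309.7, 15.1, 8.4, 73.3, 33.0], [382.6, 300.4, 13.4, 8.0, 36.9, 77.0], [321.8, 277.2, 12.7, 24.9, 38.2, 96.0], [329.0, 263.5, 10.0, 3.0, 0.0, 20.5], [303.8, 265.4, 11.1, 17.3, 21.8, 143.0], [326.5, 255.5, 9.0, 9.0, 90.0, 75.0], [309.5, 226.0, 2.0, 9.0, 90.0, 18.0], [309.5, 219.0, 8.0, 9.0, 90.0, 62.5], [317.0, 197.5, 11.0, 2.0, 90.0, 16.0]]
orange [[290.0, 368.0, 77.7, 102.0, 55.9, 2858.5], [204.8, 249.4, 52.6, 89.0, 54.3, 1421.5], [422.3, 65.5, 59.0, 95.4, 88.6, 2189.0], [396.3, 10.0, 19.9, 75.6, 63.8, 311.5]]
top blue [[39.3, 421.6, 7.3, 22.3, 158.8, 71.5], [26.1, 384.0, 6.1, 21.2, 164.0, 66.5], [337.2, 286.9, 37.2, 37.4, 145.2, 1053.0], [227.2, 174.3, 42.6, 44.9, 131.5, 1456.0]]
red [[439.1, 183.4, 41.9, 44.4, 38.5, 1418.0]]
yel [[47.2, 385.4, 17.7, 29.8, 73.3, 383.0], [427.8, 358.2, 11.3, 4.9, 45.0, 49.5], [440.0, 343.5, 10.6, 4.9, 45.0, 45.5], [408.1, 311.9, 5.5, 10.3, 33.7, 46.0], [392.2, 300.8, 5.5, 10.5, 33.7, 46.5], [263.0, 296.7, 5.7, 10.3, 81.9, 42.5], [345.7, 290.8, 5.3, 10.0, 33.7, 39.5], [328.7, 282.1, 4.9, 10.3, 26.6, 41.0], [261.1, 277.8, 5.5, 10.0, 78.7, 40.0], [214.7, 177.0, 14.0, 6.4, 82.9, 66.0], [236.0, 175.5, 13.0, 6.0, 90.0, 63.0]]
orange [[223.8, 204.4, 28.5, 29.1, 86.6, 509.5], [398.8, 191.9, 77.5, 32.6, 71.6, 1202.5], [262.5, 177.5, 77.0, 31.0, 90.0, 1028.0]]
```

View pics/crop0.png

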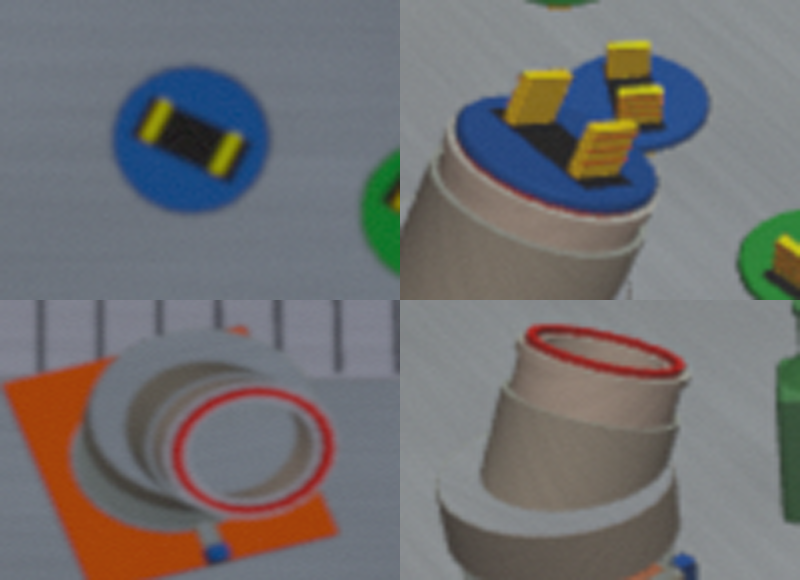

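Run:
```python
from h import *
import pickle
S,T=[pickle.load(open(n+"0.pkl","rb")) for n in("scene","top")]
a=onz(T,337.4,286.9,21);print("cap top",a)
b1=onz(T,345.7,290.8,45);b2=onz(T,328.7,282.1,45);d=b1-b2;print("tabs",b1,b2,(b1+b2)/2,np.linalg.norm(d),"yaw y-axis dir",np.degrees(np.arctan2(d[1],d[0])))
p,e=tri(*ray(T,439.1,183.4),*ray(S,210.6,164.1));print("ring",p,e, np.hypot(p[0],p[1]))
hsv=cv2.cvtColor(T["img"],cv2.COLOR_BGR2HSV);H,Sa,V=cv2.split(hsv)
m=((H>3)&(H<14)&(Sa>150)).astype(np.uint8);m[:,:365]=0
m[:,480:]=0
ys,xs=np.nonzero(m);print(cv2.convexHull(np.stack([xs,ys],1).astype(np.int32))[:,0].tolist())
b=cv2.minAreaRect(np.stack([xs,ys],1).astype(np.float32));print(b)
for hz in (20,30,40):
  q=np.array([onz(T,*c,hz)[:2] for c in cv2.boxPoints(b)]);print(hz,q.mean(0),np.linalg.norm(np.diff(q,axis=0),axis=1),[np.degrees(np.arctan2(*(q[i+1]-q[i])[::-1])) for i in range(3)])
```

```text
cap top [451.53752407 -13.99386359  21.        ]
tabs [442.35273941 -31.14632166  45.        ] [459.87511496   4.29821677  45.        ] [451.11392719 -13.42405245  45.        ] 39.5392077488375 yaw y-axis dir -116.30596743340281
ring [ 623.78933385 -190.32838412  244.22229967] 0.7250013863130575 652.1794437324157
[[461, 213], [446, 218], [401, 232], [397, 233], [395, 233], [371, 161], [373, 159], [382, 156], [398, 151], [457, 200], [458, 201], [461, 210]]
((416.2500305175781, 186.25), (79.05693054199219, 69.88632202148438), 71.56504821777344)
20 [ 671.85616007 -181.62359613] [153.0440431  173.59867457 150.17953936] [np.float64(-70.56707056914627), np.float64(-162.78359163986664), np.float64(109.2660675994479)]
30 [ 669.50851807 -180.21835081] [151.80696244 172.19544738 148.96561297] [np.float64(-70.56707056914632), np.float64(-162.78359163986667), np.float64(109.26606759944787)]
40 [ 667.16087607 -178.81310548] [150.56988178 170.79222019 147.75168658] [np.float64(-70.56707056914627), np.float64(-162.78359163986667), np.float64(109.2660675994479)]
```

The loose blue cap with yellow tabs is at top (337,287) and scene (328,266). The blue cap at top (227,174) is the one locked on the capped tank. The three green caps at top (263,288), (400,307) and (434,351) are look-alikes. The crop confirms the first one is the one meant. The open neck has its red ring at top (439,183). The tool's jaw azimuth is about 64°, which already matches the tab line at 63.7°.

```bash
python3 -m creep '1.9 -5.5 0 0 -1; 1.9 -5.5 0 0 -1; 1.9 -5.5 0 0 -1; 1.9 -5.5 0 0 -1; 1.9 -5.5 0 0 -1'
```

```text
time_s: 0.72
tcp_pos: [358.7, 262.2, 230.8]
tool_rot: [0.225, 0.974, -0.0, -0.0]
ft_force: [-0.0, 0.1, 1.1]
opening: 1.0
```

```bash
python3 -m creep '1.85 -5.5 0 0 -1; 1.85 -5.5 -2 0 -1; 1.85 -5.5 -2 0 -0.5; 1.85 -5.5 -2 0 -0.3; 1.85 -5.6 -2 0 -0.3'; python3 -m creep '0 0 -3 0 -0.3; 0 0 -3 0 -0.3; 0 0 -0 0 -0.3; 0 0 0 0 -0.3; 0 0 0 0 -0.3'
python3 - <<'E'
from h import *
for n in("scene","top"):
    d=robot.get_image(n);cv2.imwrite(f"pics/{n}1.png",d["img"])
    u,v=map(int,proj(d,[451,-14,60]));c=d["img"][max(0,v-70):v+60,max(0,u-80):u+80];cv2.imwrite(f"pics/{n}1c.png",cv2.resize(c,(640,520),interpolation=cv2.INTER_CUBIC))
o=robot.get_obs();print(o["opening"],o["tcp_pos"],o["joint_pos"])
E
```

```text
time_s: 1.35
tcp_pos: [451.2, -13.9, 150.4]
tool_rot: [0.225, 0.974, 0.0, 0.0]
ft_force: [1.1, -0.5, 0.5]
opening: 0.655
time_s: 1.98
tcp_pos: [451.9, -11.8, 93.0]
tool_rot: [0.225, 0.974, 0.0, 0.001]
ft_force: [0.0, 0.5, 1.2]
opening: 0.649
0.6516858645896842 [451.75745759 -11.82651238  92.67217023] [-1.01487172e-01 -3.03649382e-01  1.84316095e+00  9.58638636e-06
  1.59978412e+00 -1.21793855e+00]
```

View pics/scene1c.png

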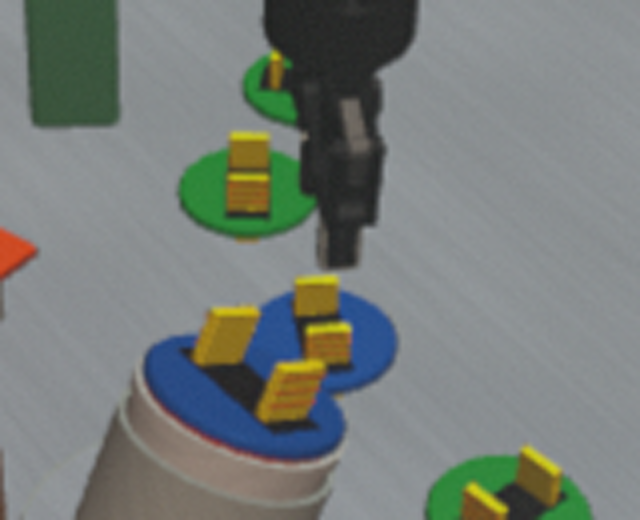

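View pics/top1c.png

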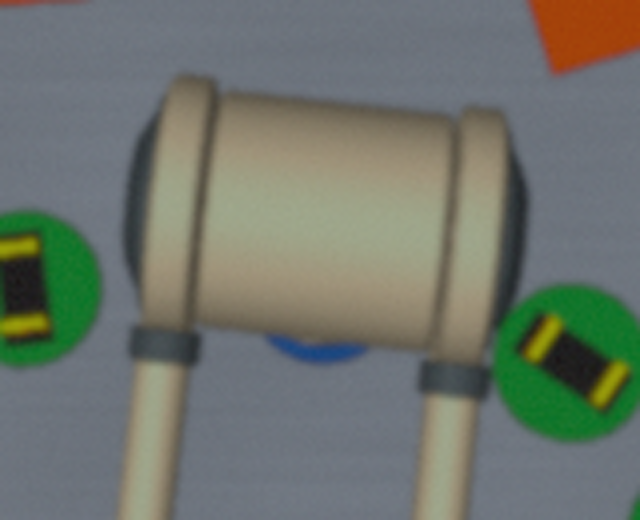

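```bash
python3 -m creep '0 -0.2 -2 0 -0.3; 0 0 -2 0 -0.3; 0 0 -1.5 0 -0.3; 0 0 -1 0 -0.3; 0 0 0 0 -0.3'
```

```text
time_s: 2.7
tcp_pos: [450.7, -13.9, 25.7]
tool_rot: [0.225, 0.974, -0.0, -0.001]
ft_force: [-0.3, 0.5, 0.1]
opening: 0.65
```

```bash
python3 -m creep '0 0 0 0 -0.1; 0 0 0 0 0.05; 0 0 0 0 0.1; 0 0 0 0 0.1; 0 0 0 0 0.1'
python3 - <<'E'
from h import *
d=robot.get_image("scene");cv2.imwrite("pics/s2.png",d["img"])
u,v=map(int,proj(d,[451,-14,40]));c=d["img"][v-45:v+35,u-50:u+50];cv2.imwrite("pics/s2c.png",cv2.resize(c,(800,600),interpolation=cv2.INTER_CUBIC))
E
```

```text
time_s: 3.32
tcp_pos: [451.9, -13.9, 27.9]
tool_rot: [0.225, 0.974, 0.0, 0.001]
ft_force: [-1.7, 1.8, 6.5]
opening: 0.452
```

View pics/s2c.png

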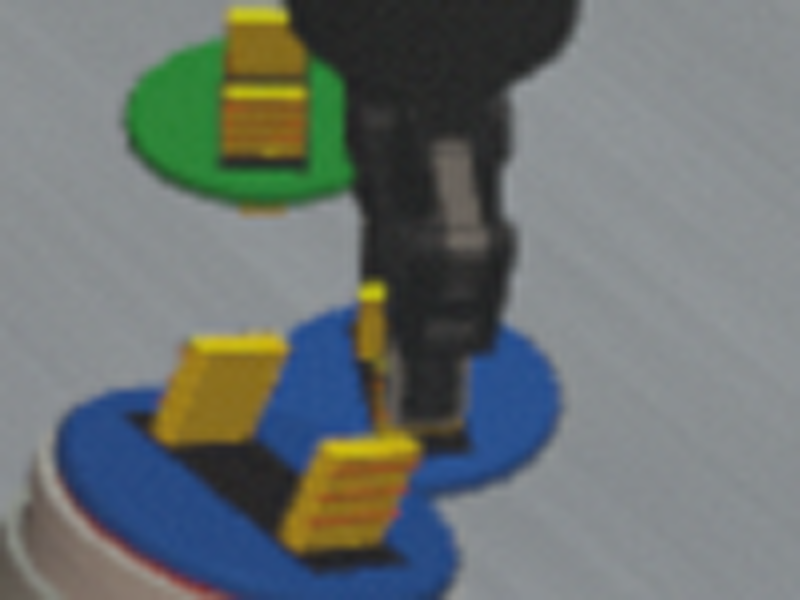

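```bash
python3 -m creep '0 0 0 0 -0.15; 0 0 0.4 0 -0.15; 0 0 0 0 -0.1; 0 0 0 0 0.05; 0 0 0 0 0.1';python3 -m creep '0 0 0.5 0 0.1; 0 0 0.5 0 0.1; 0 0 1 0 0.1; 0 0 2 0 0.1; 0 0 0 0 0.1'
python3 - <<'E'
from h import *
d=robot.get_image("scene");cv2.imwrite("pics/s3.png",d["img"])
u,v=map(int,proj(d,[451,-14,75]));c=d["img"][v-45:v+35,u-50:u+50];cv2.imwrite("pics/s3c.png",cv2.resize(c,(800,600),interpolation=cv2.INTER_CUBIC))
E
```

```text
time_s: 4.0
tcp_pos: [451.5, -13.9, 31.3]
tool_rot: [0.225, 0.974, 0.0, 0.001]
ft_force: [-1.5, 1.0, 6.7]
opening: 0.455
time_s: 4.62
tcp_pos: [452.3, -14.1, 72.3]
tool_rot: [0.225, 0.974, 0.0, 0.002]
ft_force: [-0.3, -0.6, -1.3]
opening: 0.453
```

View pics/s3c.png

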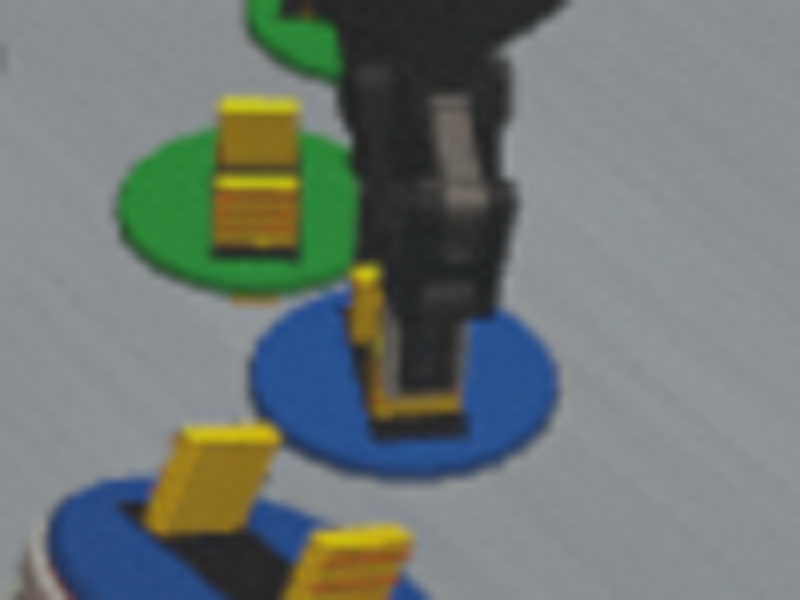

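```bash
python3 -m creep '0 0 4.5 8.8 0.1; 1 -1 4.5 8.8 0.1; 2 -2 4.5 8.8 0.1; 2 -2 4.5 8.8 0.1; 2 -2 4.5 8.9 0.1'; python3 -m creep '2.5 -2.5 0 0 0.1; 2.5 -2.5 0 0 0.1; 2.5 -3 0 0 0.1; 2.3 -2.7 0 0 0.1; 0 0 0 0 0.1'
python3 - <<'E'
from h import *
from scipy.spatial.transform import Rotation as R
for n in("scene","top"):
    d=robot.get_image(n);cv2.imwrite(f"pics/{n}4.png",d["img"])
    u,v=map(int,proj(d,[620,-190,260]));c=d["img"][max(0,v-60):v+60,max(0,u-80):u+80];cv2.imwrite(f"pics/{n}4c.png",cv2.resize(c,(640,480),interpolation=cv2.INTER_CUBIC))
o=robot.get_obs();print(o["opening"],o["tcp_pos"],o["joint_pos"],R.from_quat(o["tool_rot"]).as_matrix().round(3),o["ft_force"])
E
```

```text
time_s: 5.3
tcp_pos: [521.5, -84.6, 295.6]
tool_rot: [-0.159, 0.987, 0.0, -0.001]
ft_force: [0.5, 0.1, -0.8]
opening: 0.449
time_s: 5.92
tcp_pos: [619.7, -192.8, 291.4]
tool_rot: [-0.156, 0.988, 0.001, -0.002]
ft_force: [0.0, 0.7, -1.0]
opening: 0.455
0.4500159892256186 [ 618.92853869 -190.88424284  293.78261288] [-3.51808524e-01  2.52056925e-01  9.40030972e-01  2.76993643e-04
  1.95208646e+00 -2.23712666e+00] [[-0.951 -0.309 -0.002]
 [-0.309  0.951  0.001]
 [ 0.002  0.002 -1.   ]] [-0.09274279  0.14372064 -0.01310676]
```

View pics/scene4c.png

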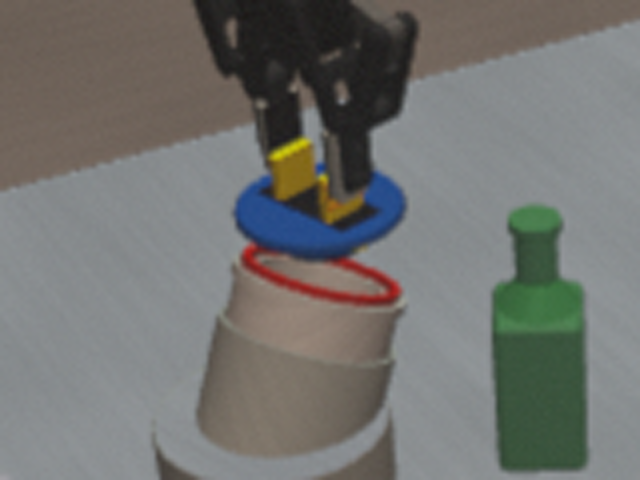

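View pics/top4.png

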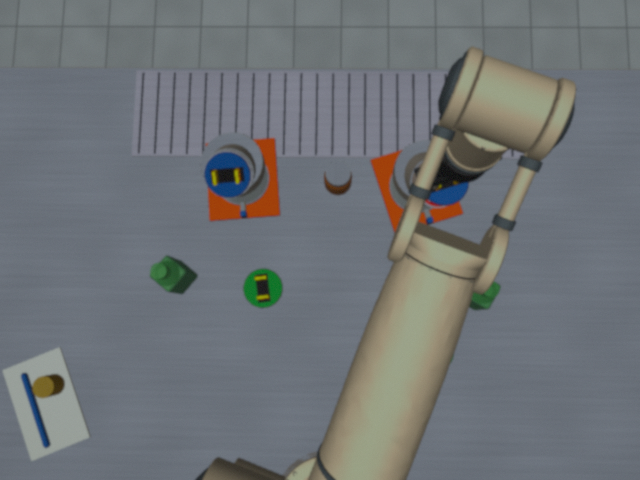

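```bash
python3 -m creep '0.1 0 -0.5 0 0.1; 0 0 -0.4 0 0.1; 0 0 -0.3 0 0.1; 0 0 0 0 0.1; 0 0 0 0 0.1'; python3 -m creep '0 0 -0.2 0 0.1; 0 0 -0.2 0 0.1; 0 0 -0.2 0 0.1; 0 0 0 0 0.1; 0 0 0 0 0.1'
```

```text
time_s: 6.65
tcp_pos: [620.0, -190.9, 283.5]
tool_rot: [-0.157, 0.988, -0.0, 0.0]
ft_force: [-0.3, -0.4, -0.1]
opening: 0.452
time_s: 7.28
tcp_pos: [620.1, -191.0, 277.3]
tool_rot: [-0.157, 0.988, 0.0, 0.0]
ft_force: [0.1, -0.1, -2.2]
opening: 0.452
```

```bash
python3 -m creep '-0.07 -0.02 -0.15 0 0.1; -0.07 -0.02 -0.15 0 0.1; -0.06 -0.02 -0.15 0 0.1; 0 0 0 0 0.1; 0 0 0 0 0.1'
python3 - <<'E'
from h import *
d=robot.get_image("scene");print(robot.get_obs()["ft_force"],robot.get_obs()["torque"])
u,v=map(int,proj(d,[620,-190,260]));c=d["img"][max(0,v-60):v+60,max(0,u-80):u+80];cv2.imwrite(f"pics/s5c.png",cv2.resize(c,(800,600),interpolation=cv2.INTER_CUBIC))
E
```

```text
time_s: 7.9
tcp_pos: [618.0, -191.6, 272.9]
tool_rot: [-0.157, 0.988, -0.0, -0.0]
ft_force: [-0.5, -0.5, 0.5]
opening: 0.451
[-0.15820184  0.56484455  1.12135873] [-0.00057581  0.02945416 -0.00550047]
```

View pics/s5c.png

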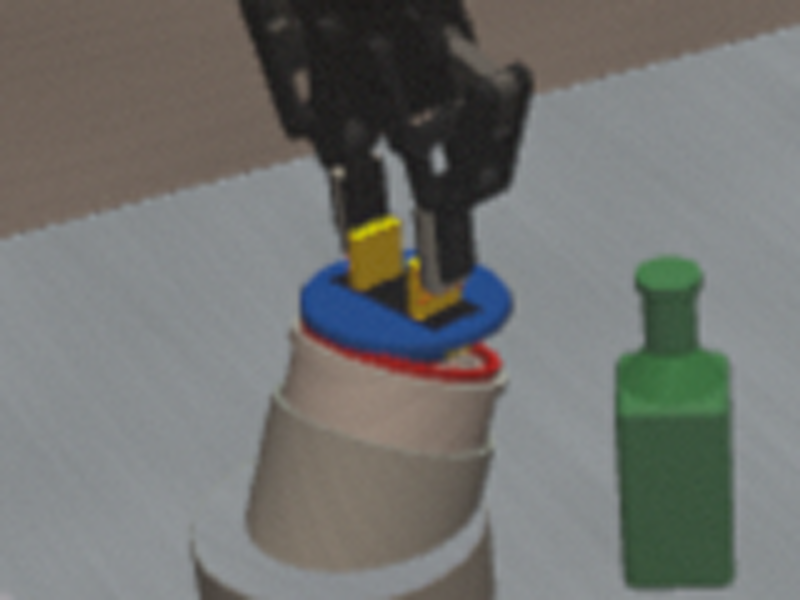

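```bash
python3 -m creep '-0.05 -0.02 -0.15 0 0.1; -0.05 -0.01 -0.15 0 0.1; -0.04 -0.02 -0.15 0 0.1; 0 0 0 0 0.1; 0 0 0 0 0.1'
python3 - <<'E'
from h import *
d=robot.get_image("scene");print(robot.get_obs()["ft_force"],robot.get_obs()["torque"])
u,v=map(int,proj(d,[620,-190,260]));c=d["img"][max(0,v-60):v+60,max(0,u-80):u+80];cv2.imwrite(f"pics/s6c.png",cv2.resize(c,(800,600),interpolation=cv2.INTER_CUBIC))
E
```

```text
time_s: 8.57
tcp_pos: [616.6, -192.1, 268.1]
tool_rot: [-0.157, 0.988, 0.0, -0.0]
ft_force: [-1.4, -0.0, 0.5]
opening: 0.45
[-0.64540818 -0.45320848  0.5797786 ] [-0.02338139  0.20417245 -0.01810462]
```

View pics/s6c.png

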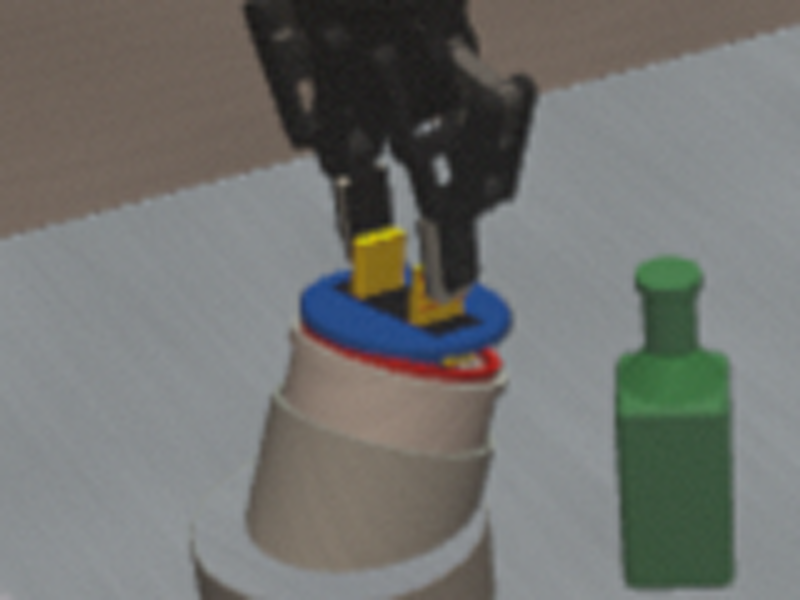

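```bash
python3 -m creep '-0.04 -0.01 -0.15 0 0.1; -0.03 -0.01 -0.15 0 0.1; -0.03 -0.01 -0.15 0 0.1; 0 0 0 0 0.1; 0 0 0 0 0.1'
python3 - <<'E'
from h import *
d=robot.get_image("scene");print(robot.get_obs()["ft_force"],robot.get_obs()["torque"])
u,v=map(int,proj(d,[620,-190,260]));c=d["img"][max(0,v-60):v+60,max(0,u-80):u+80];cv2.imwrite(f"pics/s7c.png",cv2.resize(c,(800,600),interpolation=cv2.INTER_CUBIC))
E
```

```text
time_s: 9.25
tcp_pos: [615.6, -192.4, 263.6]
tool_rot: [-0.157, 0.988, 0.0, -0.0]
ft_force: [-1.5, -0.5, 1.1]
opening: 0.453
[-1.21770053 -0.49633265  1.33906901] [-0.06887836  0.20678978 -0.00214903]
```

View pics/s7c.png

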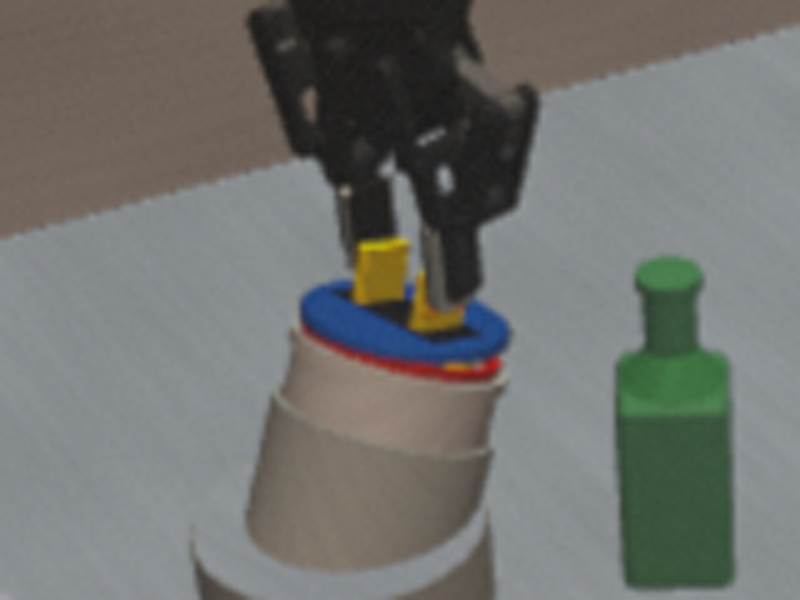

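Pivoting works as planned with small forces. Continuing down.

```bash
python3 -m creep '-0.02 0 -0.15 0 0.1; -0.01 0 -0.15 0 0.1; 0 0 -0.1 0 0.1; 0 0 0 0 0.1; 0 0 0 0 0.1'
python3 - <<'E'
from h import *
d=robot.get_image("scene");print(robot.get_obs()["ft_force"],robot.get_obs()["torque"])
u,v=map(int,proj(d,[620,-190,260]));c=d["img"][max(0,v-60):v+60,max(0,u-80):u+80];cv2.imwrite(f"pics/s8c.png",cv2.resize(c,(800,600),interpolation=cv2.INTER_CUBIC))
E
```

```text
time_s: 9.93
tcp_pos: [615.3, -192.6, 259.7]
tool_rot: [-0.157, 0.988, -0.0, -0.0]
ft_force: [-2.2, -2.6, 1.0]
opening: 0.451
[-1.43762659 -2.28273881  0.45271586] [-0.48687361  0.241945   -0.05355192]
```

View pics/s8c.png

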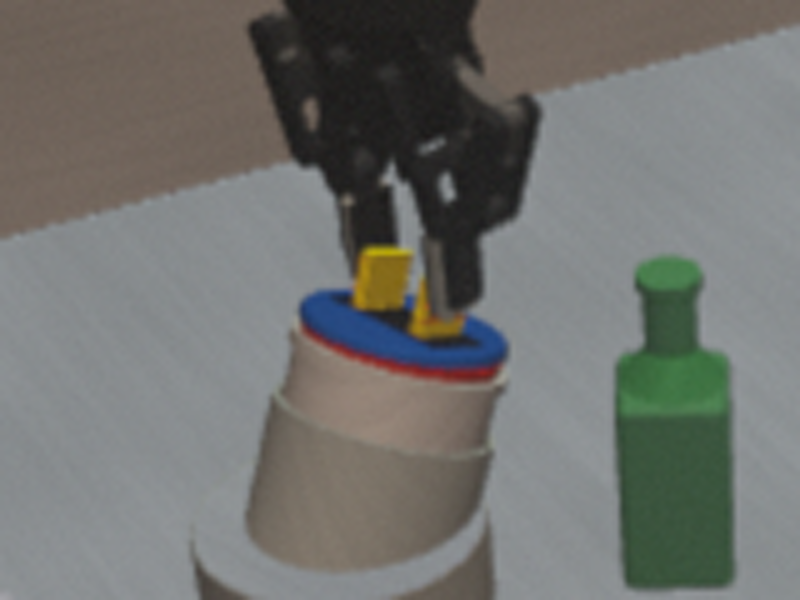

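```bash
python3 -m creep '0.02 -0.07 0 0 0.13; 0 0 0 0 0.14; 0 0 -0.1 0 0.14; 0 0 -0.1 0 0.14; 0 0 0 0 0.14'
python3 - <<'E'
from h import *
d=robot.get_image("scene");print(robot.get_obs()["ft_force"],robot.get_obs()["torque"])
u,v=map(int,proj(d,[620,-190,260]));c=d["img"][max(0,v-60):v+60,max(0,u-80):u+80];cv2.imwrite(f"pics/s9c.png",cv2.resize(c,(800,600),interpolation=cv2.INTER_CUBIC))
E
```

```text
time_s: 10.6
tcp_pos: [615.5, -193.0, 257.6]
tool_rot: [-0.157, 0.988, 0.0, -0.0]
ft_force: [-3.3, -0.4, 0.9]
opening: 0.433
[-2.86883891 -0.30776353  1.31680493] [-0.03418045  0.36979091 -0.01416037]
```

View pics/s9c.png

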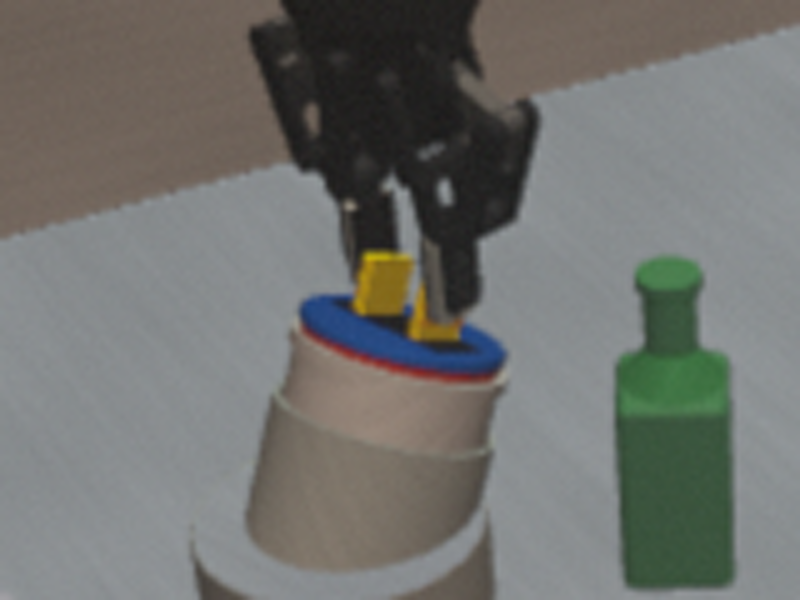

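```bash
python3 -m creep '-0.03 -0.01 0 0 0.14; 0 0 -0.1 0 0.14; 0 0 -0.1 0 0.14; 0 0 0 0 0.14; 0 0 0 0 0.14'
python3 - <<'E'
from h import *
d=robot.get_image("scene");print(robot.get_obs()["ft_force"],robot.get_obs()["torque"])
u,v=map(int,proj(d,[620,-190,260]));c=d["img"][max(0,v-60):v+60,max(0,u-80):u+80];cv2.imwrite(f"pics/s10c.png",cv2.resize(c,(800,600),interpolation=cv2.INTER_CUBIC))
E
```

```text
time_s: 11.28
tcp_pos: [615.5, -193.1, 256.3]
tool_rot: [-0.157, 0.988, -0.0, 0.001]
ft_force: [-0.6, 0.6, 4.3]
opening: 0.433
[0.43009339 0.65581174 4.07783893] [ 0.20063091 -0.13364505  0.03170317]
```

View pics/s10c.png

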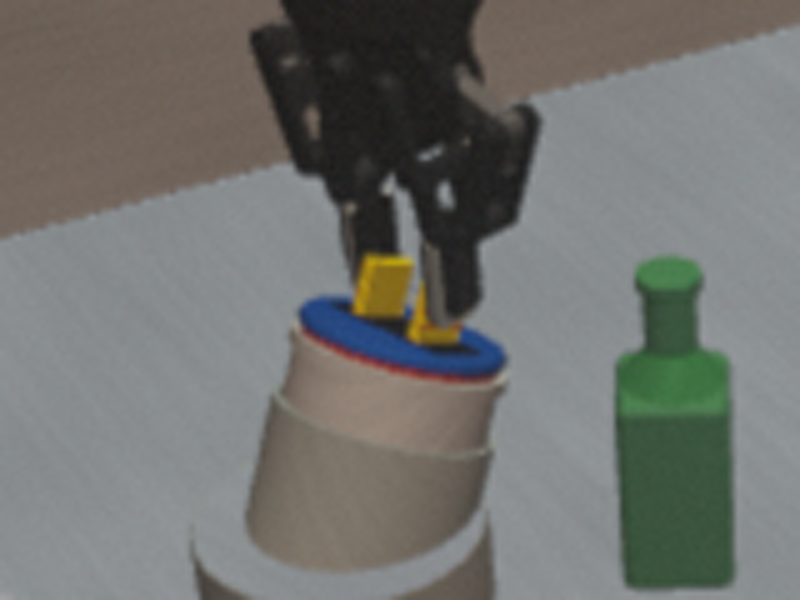

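```bash
python3 -m creep '0.03 0.01 -0.08 0 0.14; 0.03 0.01 -0.08 0 0.14; 0 0 0 0 0.14; 0 0 0 0 0.14; 0 0 0 0 0.14'; python3 -m creep '0.02 0.01 -0.05 0 0.14; 0.02 0 -0.05 0 0.14; 0 0 0 0 0.14; 0 0 0 0 0.14; 0 0 0 0 0.14';python3 - <<'E'
from h import *
d=robot.get_image("scene");print(robot.get_obs()["ft_force"],robot.get_obs()["torque"])
u,v=map(int,proj(d,[620,-190,260]));c=d["img"][max(0,v-60):v+60,max(0,u-80):u+80];cv2.imwrite(f"pics/s11c.png",cv2.resize(c,(800,600),interpolation=cv2.INTER_CUBIC))
E
```

```text
time_s: 11.95
tcp_pos: [616.0, -193.0, 254.9]
tool_rot: [-0.157, 0.988, -0.0, 0.001]
ft_force: [0.6, 0.1, 5.7]
opening: 0.43
time_s: 12.58
tcp_pos: [616.3, -193.0, 254.2]
tool_rot: [-0.157, 0.988, -0.0, 0.001]
ft_force: [0.3, 0.5, 6.9]
opening: 0.43
[-0.12923634  0.2763259   7.42139879] [0.16769793 0.06270495 0.00404326]
```

View pics/s11c.png

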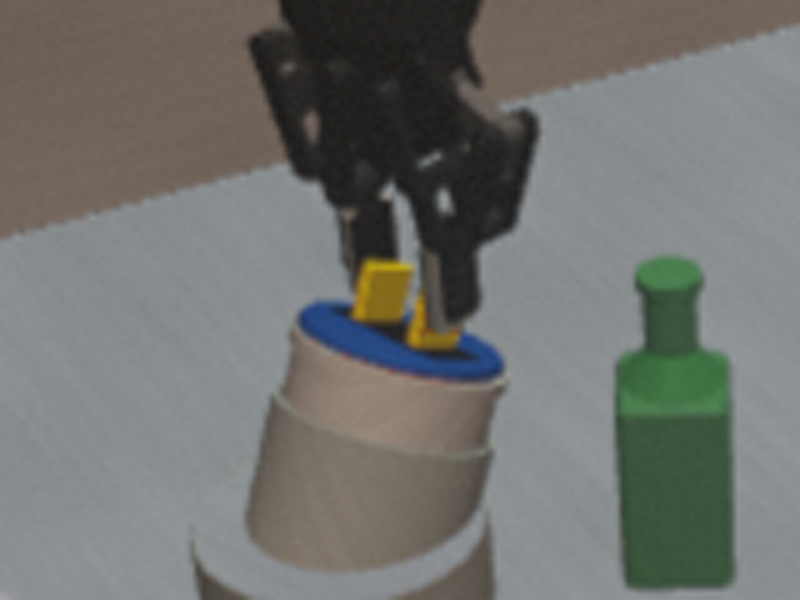

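```bash
python3 -m creep '0.02 0.01 -0.05 0 0.14; 0.02 0 -0.05 0 0.14; 0 0 0 0 0.14; 0 0 0 0 0.14; 0 0 0 0 0.14'
```

```text
time_s: 13.25
tcp_pos: [616.5, -193.1, 254.0]
tool_rot: [-0.157, 0.988, -0.001, 0.001]
ft_force: [-3.2, 0.4, 8.9]
opening: 0.433
```

```bash
python3 -m creep '0.01 0 -0.06 0 0.14; 0.01 0 -0.06 0 0.14; 0 0 0 0 0.14; 0 0 0 0 0.14; 0 0 0 0 0.14'
```

```text
time_s: 13.88
tcp_pos: [616.6, -193.3, 253.8]
tool_rot: [-0.156, 0.988, -0.001, 0.001]
ft_force: [-2.6, -0.1, 12.6]
opening: 0.431
```

```bash
python3 -m creep '0.01 0 -0.06 0 0.1; 0.01 0 -0.05 0 0.06; 0.01 0 -0.05 0 0.03; 0.01 0 -0.05 0 0; 0 0 0 0 -0.02'
python3 - <<'E'
from h import *
d=robot.get_image("scene");print(robot.get_obs()["ft_force"],robot.get_obs()["torque"])
u,v=map(int,proj(d,[620,-190,260]));c=d["img"][max(0,v-60):v+60,max(0,u-80):u+80];cv2.imwrite(f"pics/s12c.png",cv2.resize(c,(800,600),interpolation=cv2.INTER_CUBIC))
E
```

```text
time_s: 14.5
tcp_pos: [617.1, -193.0, 250.4]
tool_rot: [-0.157, 0.988, -0.001, 0.001]
ft_force: [-2.0, 0.5, 8.5]
opening: 0.512
[-1.85182369  0.86766224  9.42586742] [0.17600397 0.25482938 0.03637396]
```

View pics/s12c.png

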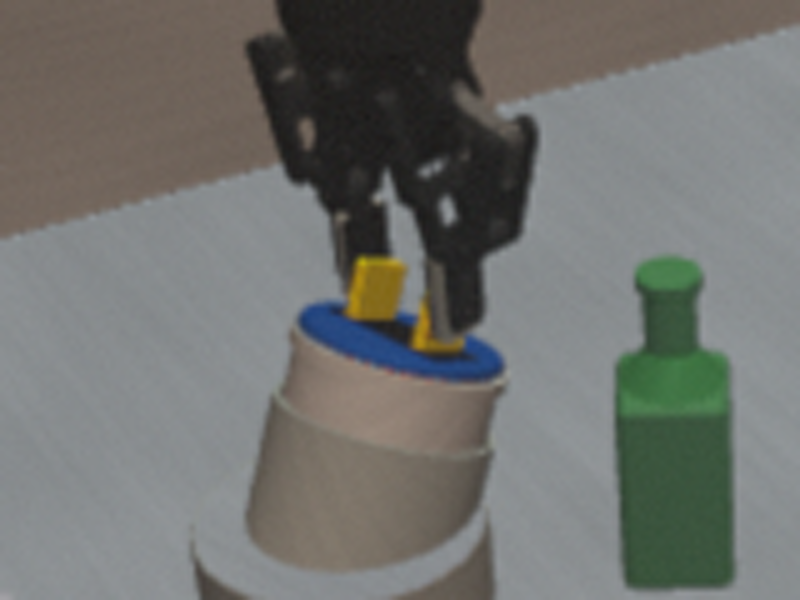

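```bash
python3 -m creep '0.01 0 -0.03 0 -0.05; 0 0 -0.02 0 -0.08; 0 0 0 0 -0.12; 0 0 0 0 -0.16; 0 0 0 0 -0.2'
python3 - <<'E'
from h import *
d=robot.get_image("scene");print(robot.get_obs()["ft_force"],robot.get_obs()["torque"])
u,v=map(int,proj(d,[620,-190,260]));c=d["img"][max(0,v-60):v+60,max(0,u-80):u+80];cv2.imwrite(f"pics/s13c.png",cv2.resize(c,(800,600),interpolation=cv2.INTER_CUBIC))
E
```

```text
time_s: 15.18
tcp_pos: [617.3, -192.9, 247.8]
tool_rot: [-0.157, 0.988, 0.0, -0.0]
ft_force: [-0.2, -0.3, 0.3]
opening: 0.6
[ 0.04053229 -0.1054283  -0.93503614] [-0.0006569  -0.00188255  0.02975307]
```

View pics/s13c.png

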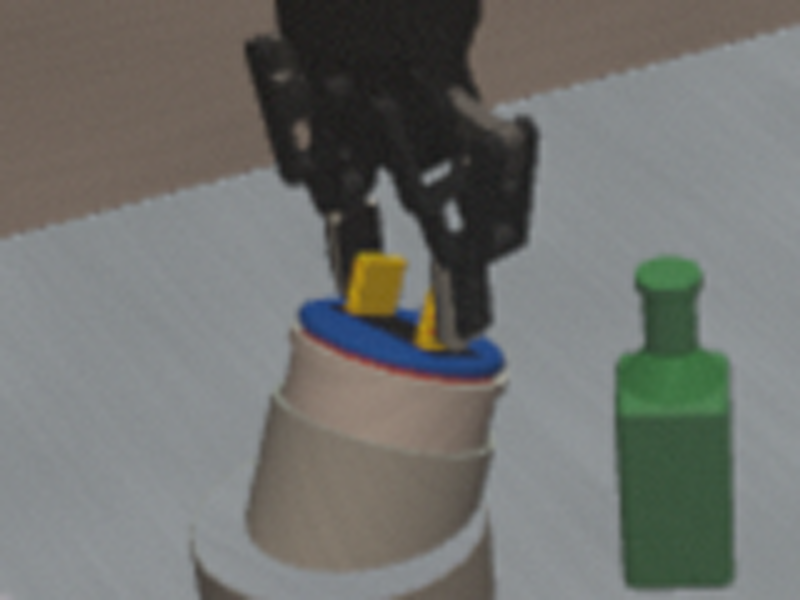

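```bash
python3 -m creep '0 0 0.5 0 -0.3; 0 0 2 0 -0.3; 0 0 4 0 -0.3; -3 1 4 0 -0.3; -5 2 2 0 -0.3'; python3 -m creep '-6 0 0 0 -0.3; -6 0 0 0 -0.3; -6 0 0 0 -0.3; -6 0 0 0 -0.3; 0 0 0 0 -0.3'
python3 - <<'E'
from h import *
import pickle
for n in("scene","top"):
    d=robot.get_image(n);pickle.dump(d,open(n+"9.pkl","wb"));cv2.imwrite(f"pics/{n}14.png",d["img"])
    hsv=cv2.cvtColor(d["img"],cv2.COLOR_BGR2HSV);H,S,V=cv2.split(hsv)
    u,v=map(int,proj(d,[620,-190,255]));m=((H>18)&(H<32)&(S>130)).astype(np.uint8)
    k,_,st,ce=cv2.connectedComponentsWithStats(m);
    print(n,[(st[i,4],ce[i].round(1).tolist()) for i in range(1,k) if abs(ce[i]-[u,v]).max()<50])
    c=d["img"][max(0,v-45):v+45,max(0,u-60):u+60];cv2.imwrite(f"pics/{n}14c.png",cv2.resize(c,(800,600),interpolation=cv2.INTER_CUBIC))
E
```

```text
time_s: 15.85
tcp_pos: [537.3, -163.0, 375.1]
tool_rot: [-0.157, 0.988, -0.001, 0.001]
ft_force: [0.1, 1.1, 1.4]
opening: 0.651
time_s: 16.48
tcp_pos: [294.5, -162.3, 376.1]
tool_rot: [-0.155, 0.988, -0.002, 0.002]
ft_force: [1.0, -0.2, -0.0]
opening: 0.651
scene [(np.int32(110), [205.5, 152.5]), (np.int32(95), [219.3, 159.7])]
top [(np.int32(102), [452.5, 181.4]), (np.int32(102), [431.5, 187.6])]
```

View pics/scene14c.png

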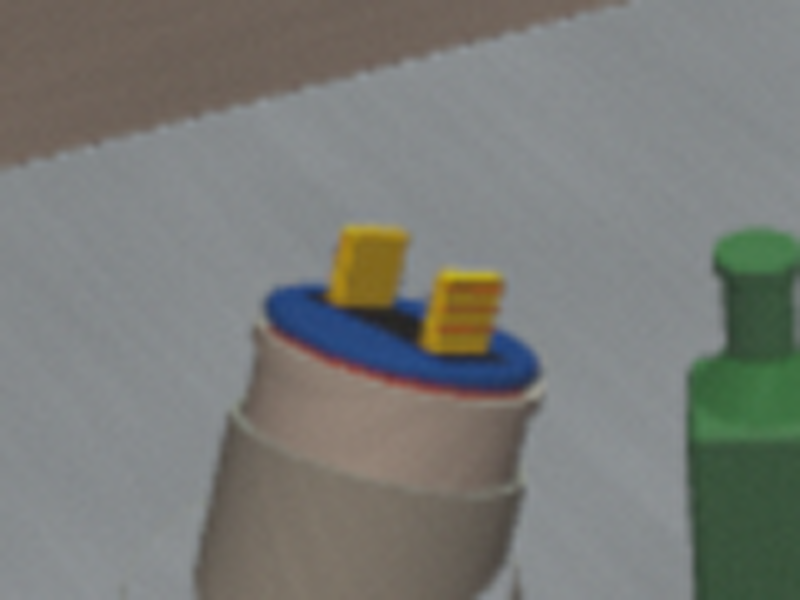

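View pics/top14c.png

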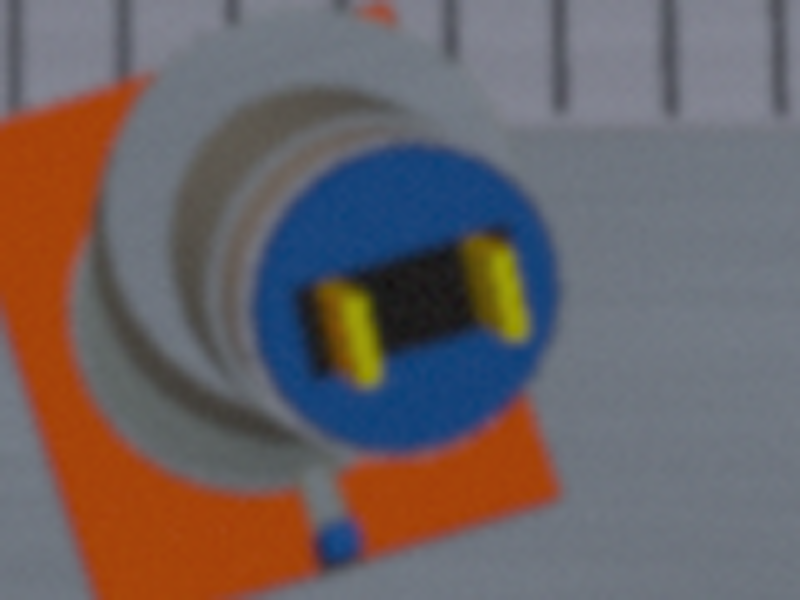

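Run:
```python
from h import *
import pickle
S,T=[pickle.load(open(n+"9.pkl","rb")) for n in("scene","top")]
def tabs(d,c):
    H,Sa,V=cv2.split(cv2.cvtColor(d["img"],cv2.COLOR_BGR2HSV));out=[]
    m=((H>18)&(H<32)&(Sa>130)).astype(np.uint8);k,_,st,ce=cv2.connectedComponentsWithStats(m)
    return [ce[i] for i in range(1,k) if abs(ce[i]-c).max()<30 and st[i,4]>50]
f=np.array([.951,.309]);n=np.array([-.402,-.131,.906])
s=tabs(S,[212,156]);t=tabs(T,[441,184])
P=[tri(*ray(T,*t[1]),*ray(S,*s[0])),tri(*ray(T,*t[0]),*ray(S,*s[1]))]
Q=[tri(*ray(T,*t[0]),*ray(S,*s[0])),tri(*ray(T,*t[1]),*ray(S,*s[1]))]
for A in(P,Q):
  print(A, np.linalg.norm(A[0][0]-A[1][0]))
# flange ellipse in both views
for nme,d,c in(("s",S,(211,163)),("t",T,(441,184))):
    H,Sa,V=cv2.split(cv2.cvtColor(d["img"],cv2.COLOR_BGR2HSV));m=((H>100)&(H<130)&(Sa>120)).astype(np.uint8)
    cs,_=cv2.findContours(m,cv2.RETR_EXTERNAL,cv2.CHAIN_APPROX_NONE)
    cc=[x for x in cs if cv2.contourArea(x)>150 and np.linalg.norm(x.mean((0,1))-c)<30]
    h=cv2.convexHull(np.vstack(cc));e=cv2.fitEllipse(h);print(nme,e)
    # expected: project circle R42 for locked flange top, collar s=16.7, axis n
    ring=np.array([623.8,-190.3,244.2]);ctr=ring-(18-21)*n*1.0
    y=np.array([-.309,.951,0]);x=np.cross(y,n)
    pts=np.array([proj(d,ctr+42*(np.cos(a)*x+np.sin(a)*y)) for a in np.linspace(0,6.28,60)],np.float32);print(" exp",cv2.fitEllipse(pts))
    for tilt in(-4,4):
        import math;r=math.radians(tilt);x2=x*math.cos(r)+n*math.sin(r)
        pts=np.array([proj(d,ctr+42*(np.cos(a)*x2+np.sin(a)*y)) for a in np.linspace(0,6.28,60)],np.float32);print(" tilt",tilt,cv2.fitEllipse(pts))
o=robot.get_obs();print(o["dq"].round(3))
```

```text
[(array([ 621.83958207, -179.83512562,  271.5567568 ]), np.float64(26.851373534739007)), (array([ 613.58291427, -203.91854898,  249.14821914]), np.float64(30.64321633326558))] 33.916462130010444
[(array([ 623.62278782, -210.49177828,  260.70683724]), np.float64(0.7989026636179494)), (array([ 611.95776303, -174.00052515,  259.15053426]), np.float64(2.020548285851277))] 38.34196704546166
s ((210.96075439453125, 163.04151916503906), (10.498903274536133, 41.292015075683594), 104.04521179199219)
 exp ((210.55824279785156, 162.7703399658203), (9.679276466369629, 42.963531494140625), 104.3007583618164)
 tilt -4 ((210.5625762939453, 162.8130340576172), (11.791646003723145, 42.9233512878418), 101.58661651611328)
 tilt 4 ((210.5589599609375, 162.72537231445312), (7.5240631103515625, 42.99934768676758), 106.95501708984375)
t ((439.31036376953125, 183.10983276367188), (43.17063903808594, 46.53534698486328), 46.093257904052734)
 exp ((439.3945617675781, 183.6184539794922), (44.895347595214844, 48.571224212646484), 40.73435592651367)
 tilt -4 ((439.40423583984375, 183.6779022216797), (45.75852584838867, 48.44459915161133), 36.32588195800781)
 tilt 4 ((439.3882141113281, 183.5633087158203), (43.853424072265625, 48.65986251831055), 44.569725036621094)
[ 0.019  0.053 -0.008  0.003 -0.007  0.   ]
```

The tab spacing in the top view is 21.9 px, against 21.35 px on the locked reference cap, so the tabs are out. The flange centre and ellipse angle match a square, locked pose. I'm handing in.

Run:
```python
from bench import robot
print(robot.hand_in())
```

```text
the job is handed in; nothing more can be done
None
```

The cap is in the open neck and, by my last checks, locked and square; I handed the job in at about 16.6 s of the 51 s, and it reported no verdict.

**What I did:**
- I held the cap by its tabs with a light, partial pinch. The moves could not tilt the tool, so the cap's flange turned against the slanted seal until it lay flush.
- I pressed along the neck until I felt the stop. The highest wrist force I read was about 13 N, against the 35 N limit.
- I let the tabs out while still pressing, then drew the arm well clear.

**Last checks:**
- **Tabs:** they are 21.9 px apart in the top view, against 21.35 px on the reference cap on the other tank, so they are out. Triangulating them gave 38.3 mm instead of 40 mm. I put that down to colour-mask bias, as tabs held in by the bore would measure about 34 mm.
- **Position and squareness:** the flange centre was within about 0.6 px of the expected locked pose. Its ellipse angle in the scene view was 0.3° off, which suggests under 1° of tilt. In the top view the same angle was 5° off; the ellipse is nearly round there, so I gave that little weight.
- **Seal:** a thin strip of red still shows under the flange. I could not read the seal's travel directly.
- **Bystanders:** no move went near the bottles, the jar or the capped tank, though I did not measure them again at the end.

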